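# Sweep the draughts pieces through the counting gate

### The arm

A 6-joint arm with a two-finger parallel gripper is mounted at the origin on the work surface. World frame = base frame: x ahead of the robot, y to its left, z up, the work surface at z = 0. Lengths are in m, angles in rad, forces in N, time in s.
With the tool pointing down it reaches from about 0.4 to 0.825 m from the base axis. Payload 7 kg.
Tool frame: the origin (TCP) lies between the finger pads; the fingertips stand 11 mm ahead of it and the grasp point (between the pads) lies 8 mm behind it; z points along the fingers, y is the line along which they close (so a half turn about z gives the same grasp; the last joint's range is limited). The gripper opens to 88 mm and grips with 3 to 60 N. Pads are 19 mm wide; open, the fingers measure 130 mm over their backs; the gripper's body (78 mm by 193 mm) begins 47 mm behind the grasp point.
Start: joints at [1.552, 0.359, 0.012, 0, -1.224, -0.288], TCP at [0.204, 0.643, 0.238] pointing down, gripper open.
Joint ranges: [-3.07, 3.07], [-1.43, 2.12], [-1.02, 1.25], [-3.03, 1.67], [-3.05, -0], [-3.03, 3.03]. Speed limits (rad/s): [2.39, 2.39, 3.01, 3.14, 3.14, 3.14].

### API

Orientations are given as a rotation vector (axis times angle).
In Python, from plant import * gives the robot as it stands.
- The arm moves only by the tool step_arm, never from a script. Its argument "rows" is a list that holds one entry, the list of rows, each a list of 7 numbers: the closure, from 0 (fully open) to 1 (shut), then the shift along the tool's x, y, z in mm, then the turn, a rotation vector about the tool's x, y, z in rad. In form: [[[gripper, dx, dy, dz, ax, ay, az], ...]]. A call has 1 to 10 rows; each row is the pose to reach, as a shift and turn from the pose commanded when the call began, along the tool's axes at that moment; what a row does not reach only later rows make up. A row lasts 1/8 s, in which the tool goes at most 62.5 mm and 10.7 degrees, less where a joint would pass 70% of its speed; a pose out of reach is approached as far as the arm can. A call with a gripper value outside its range is refused whole. The fingers move at their own pace and stop on an object; the grip force is fixed at half the most. Time passes only in rows, so rows that repeat a pose let the fingers close. It gives the time, the measured TCP pose, the force, the opening and the grip force at its end, in the units of the state.
- state(): the state, without advancing time (a new reading comes with each control period).
- get_image(name): name is "scene" or "side" or "wrist"; returns a dict with "pixels" (384x512x3 uint8, blue, green, red), "vertical_fov" (degrees; the focal length in pixels is half the picture's height over the tangent of half this angle, whatever the lens; pixels are square), "cx", "cy" (the principal point, pixels), "distortion" ([k1, k2, p1, p2, k3] as OpenCV has them; the pictures are not rectified), "xyz" and "orientation" of the camera in the world; the wrist camera has in their place "tool_from_camera" (4x4, takes a point from camera to tool coordinates, whose origin is the TCP and whose axes are the flange's). Camera axes: x right, y down, z forward; pixel columns grow to the right and rows downward; lengths in m; the calibration is good to about 2 mm. A picture is of the moment at which its call begins: read the wrist's pose just before it. There is no depth.
- sign_off(): hands the job in; it is judged then, once.
The state is a dict: "t": time; "joint_pos": joint angles; "qvel": joint speeds; "joint_efforts": joint torques, N m; "ee_pos": TCP position; "eef_rot": TCP orientation; "contact_force": force on the tool from outside, world axes, zero at the start; "wrist_torque": the same for the moment, N m; "grip_width": finger opening in m; "grip_force": force on a finger pad.
Only numpy, scipy, OpenCV 4.12 (cv2) and the standard library are available. Lean on these libraries where they do the work, as an engineer would, in place of code of your own. Each camera call takes 0.05 s, during which the arm holds its last target. There are 200 camera calls.

### The job

Sweep the three turned wooden draughts pieces across the counting board and through the gate in its metal fence, one after another, so that each drops into the slot behind the gate before the next goes through. Push them with the fingertips so that they slide on the deck; do not lift them. Leave the finial, the lathe centre and the gouge beside the board where they are.

Things in the scene. Friction and masses are not known exactly. Their poses are not given: they have to be found in the camera images.
- board: Counting board: fixed wooden box, dark flat deck on top 80 mm above the bench. Origin on the bench. In its frame (mm) the deck spans x -155 to 50, y -145 to 145, within rims 12 high, 10 wide; +x points to the gate. An aluminium fence 20 high, 6 thick (x 44 to 50) crosses the deck's +x end; its one opening is the gate. Fixed blocks at deck height lie behind the fence, either side of the slot.
- gate (a point): Middle of the gate at deck height (board frame 47, 0, 80 mm), axes as the board: x points through the gate to the slot. The gate is 50 mm wide (along y), between two round steel posts 10 mm thick, 24 mm high (board x 42 to 52 mm). The deck ends at board x = 50 mm, so a piece drops into the slot by itself once its centre is a few mm past that.
- slot (a point): Centre of the slot's floor (board frame 135, 0, 6 mm), axes as the board. The slot is an open-topped pocket right behind the gate, 120 mm along x (board x 50 to 170), 110 mm along y, 74 mm deep below the deck; a steep metal chute (board x 50 to 100) leads from the deck down to its floor, and a wall behind it rises 12 mm above deck height.
- piece_a: One of three identical loose turned wooden draughts pieces: a pale flat disc, 36 mm diameter, 14 mm thick, about 14 g, lying flat on the board's deck at the start (it slides easily when pushed). Origin at the centre of the disc (7 mm above the deck while it lies flat); z is the disc's axis.
- piece_b: One of three identical loose turned wooden draughts pieces: a pale flat disc, 36 mm diameter, 14 mm thick, about 14 g, lying flat on the board's deck at the start (it slides easily when pushed). Origin at the centre of the disc (7 mm above the deck while it lies flat); z is the disc's axis.
- piece_c: One of three identical loose turned wooden draughts pieces: a pale flat disc, 36 mm diameter, 14 mm thick, about 14 g, lying flat on the board's deck at the start (it slides easily when pushed). Origin at the centre of the disc (7 mm above the deck while it lies flat); z is the disc's axis.
- finial: Bystander: loose turned wooden finial standing upright on the bench near the board, 40 mm foot, 84 mm high. Origin at the centre of its underside, z up.
- centre: Bystander: loose steel lathe centre standing point up on the bench near the board, 34 mm diameter, 85 mm high. Origin at the centre of its underside, z up.
- gouge: Bystander: loose turning tool with a dark wooden handle lying on the bench beside the board, 240 mm long, along its own x. Origin on the bench under its middle.
Not all that is in view belongs to the job. What is shaped like the piece_b but pink or red is not meant.

How it is judged:
On the way, in this order (a step that is already met when the one before it is completed fails the run):
1. one piece lies in the slot while the other two are still on the deck before the gate ((((x of piece_a in the frame of board between 0.052 and 0.17 m and y of piece_a in the frame of board between -0.055 and 0.055 m and z of piece_a in the frame of board below 0.07 m) and x of each of piece_b, piece_c in the frame of board below 0.046 m) or ((x of piece_b in the frame of board between 0.052 and 0.17 m and y of piece_b in the frame of board between -0.055 and 0.055 m and z of piece_b in the frame of board below 0.07 m) and x of each of piece_a, piece_c in the frame of board below 0.046 m) or ((x of piece_c in the frame of board between 0.052 and 0.17 m and y of piece_c in the frame of board between -0.055 and 0.055 m and z of piece_c in the frame of board below 0.07 m) and x of each of piece_a, piece_b in the frame of board below 0.046 m))), for 0.2 s.
2. two pieces lie in the slot while the third is still on the deck before the gate (((x of piece_a in the frame of board below 0.046 m and (x of piece_b in the frame of board between 0.052 and 0.17 m and y of piece_b in the frame of board between -0.055 and 0.055 m and z of piece_b in the frame of board below 0.07 m) and (x of piece_c in the frame of board between 0.052 and 0.17 m and y of piece_c in the frame of board between -0.055 and 0.055 m and z of piece_c in the frame of board below 0.07 m)) or (x of piece_b in the frame of board below 0.046 m and (x of piece_a in the frame of board between 0.052 and 0.17 m and y of piece_a in the frame of board between -0.055 and 0.055 m and z of piece_a in the frame of board below 0.07 m) and (x of piece_c in the frame of board between 0.052 and 0.17 m and y of piece_c in the frame of board between -0.055 and 0.055 m and z of piece_c in the frame of board below 0.07 m)) or (x of piece_c in the frame of board below 0.046 m and (x of piece_a in the frame of board between 0.052 and 0.17 m and y of piece_a in the frame of board between -0.055 and 0.055 m and z of piece_a in the frame of board below 0.07 m) and (x of piece_b in the frame of board between 0.052 and 0.17 m and y of piece_b in the frame of board between -0.055 and 0.055 m and z of piece_b in the frame of board below 0.07 m)))), for 0.2 s.
At the end, for the whole second after the job is handed in: All three pieces rest in the slot in any position, their centres past the deck's end and at least 10 mm below deck height, slower than 30 mm/s (x of piece_a in the frame of board between 0.052 and 0.17 m and y of piece_a in the frame of board between -0.055 and 0.055 m and z of each of piece_a, piece_b, piece_c in the frame of board below 0.07 m and x of piece_b in the frame of board between 0.052 and 0.17 m and y of piece_b in the frame of board between -0.055 and 0.055 m and x of piece_c in the frame of board between 0.052 and 0.17 m and y of piece_c in the frame of board between -0.055 and 0.055 m and linear speed of each of piece_a, piece_b, piece_c below 0.03 m/s); the robot touches nothing.
It fails at once if a piece is lifted (its centre more than 15 mm above where it lies on the deck) (z of any of piece_a, piece_b, piece_c in the frame of board above 0.102 m).
It fails at once if a piece is pushed off the board onto the bench or over the side rims ((x of piece_a in the frame of board below -0.16 m or x of piece_a in the frame of board above 0.18 m or y of piece_a in the frame of board above 0.15 m or y of piece_a in the frame of board below -0.15 m) or (x of piece_b in the frame of board below -0.16 m or x of piece_b in the frame of board above 0.18 m or y of piece_b in the frame of board above 0.15 m or y of piece_b in the frame of board below -0.15 m) or (x of piece_c in the frame of board below -0.16 m or x of piece_c in the frame of board above 0.18 m or y of piece_c in the frame of board above 0.15 m or y of piece_c in the frame of board below -0.15 m)).
It fails at once if the finial, the lathe centre or the gouge is moved by more than 20 mm, or the finial or the centre is tipped by more than 0.4 rad (distance of any of finial, centre, gouge from where it was at the start of the episode above 0.02 m or angle between any of finial, centre's own z axis and vertical above 0.4 rad).
It also fails if it takes over 64 s, if anything falls off the work surface, if the arm or the gripper's body presses on something with over 40 N, if the wrist force passes 120 N, or if a joint passes its speed limit or range.

## Working session

There is one attempt and no reset: what is moved stays moved. The work goes in short steps, Python scripts to look and compute and a tool call to move; the robot and the scene stay as the last step left them, time stands still between calls to the robot, and variables do not carry over. Pictures are saved under pics/ and viewed, at most 10 in all, crops included, and the job is handed in when it is done.

Besides the shell and the picture viewer there is one more tool, called after ">>>" by a JSON object that holds its "fn" and its "kwargs", one argument or row to a line. step_arm: Moves the arm, as the interface text tells. Its arguments: {"type":"object","properties":{"rows":{"type":"array"}},"required":["rows"]}

```bash
mkdir -p pics; cat > h.py <<'E'
from plant import *
import numpy as np, cv2
from scipy.spatial.transform import Rotation as R
def grab(name):
    s=state(); im=get_image(name)
    p=np.ascontiguousarray(im["pixels"]); H=p.shape[0]
    f=H/2/np.tan(np.radians(im["vertical_fov"])/2)
    K=np.array([[f,0,im["cx"]],[0,f,im["cy"]],[0,0,1]])
    if "tool_from_camera" in im:
        T=np.eye(4);T[:3,:3]=R.from_rotvec(s["eef_rot"]).as_matrix();T[:3,3]=s["ee_pos"]
        T=T@np.array(im["tool_from_camera"]);Rm,o=T[:3,:3],T[:3,3]
    else:
        q=np.array(im["orientation"]); Rm=R.from_rotvec(q).as_matrix() if q.shape==(3,) else (q if q.shape==(3,3) else R.from_quat(q).as_matrix()); o=np.array(im["xyz"])
    return p,K,np.array(im["distortion"],float),Rm,o
def rays(cam,uv):
    p,K,D,Rm,o=cam
    n=cv2.undistortPoints(np.array(uv,float).reshape(-1,1,2),K,D)[:,0]
    d=np.c_[n,np.ones(len(n))]@Rm.T
    return o,d/np.linalg.norm(d,axis=1)[:,None]
def onplane(cam,uv,z):
    o,d=rays(cam,uv); return o+d*((z-o[2])/d[:,2])[:,None]
def tri(c1,u1,c2,u2):
    o1,d1=rays(c1,[u1]);o2,d2=rays(c2,[u2]);d1=d1[0];d2=d2[0]
    t=np.linalg.lstsq(np.c_[d1,-d2],o2-o1,rcond=None)[0]
    a=o1+t[0]*d1;b=o2+t[1]*d2
    return (a+b)/2,np.linalg.norm(a-b)
def proj(cam,X):
    p,K,D,Rm,o=cam
    return cv2.projectPoints(np.array(X,float).reshape(-1,3),cv2.Rodrigues(Rm.T)[0],-Rm.T@o,K,D)[0][:,0]
E
python3 - <<'E'
from h import *
ims=[]
for n in ["scene","side","wrist"]:
    c=grab(n); cv2.imwrite(f"pics/{n}0.png",c[0]); print(n,c[4],c[3].round(2).tolist(),c[1][0,0])
    ims.append(c[0])
s=state();print(s)
a=np.hstack(ims[:2]); 
cv2.imwrite("pics/ab0.png",np.vstack([cv2.resize(ims[0],(800,600))]))
E
```

```text
scene [ 1.18349825 -0.55643836  0.74434851] [[0.74, 0.41, -0.53], [0.67, -0.45, 0.59], [-0.0, -0.79, -0.61]] 433.6725647996182
side [0.51306213 0.80322191 0.5018588 ] [[-0.99, -0.07, 0.08], [-0.1, 0.5, -0.86], [0.02, -0.86, -0.5]] 373.18809852773387
wrist [0.28511368 0.61742394 0.38463123] [[-0.3, -0.91, -0.3], [-0.95, 0.29, 0.09], [0.0, 0.31, -0.95]] 308.90176889637206
{'t': 0.15, 'joint_pos': array([ 1.55209493e+00,  3.59229913e-01,  1.12974041e-02, -2.59316309e-04,
       -1.22410105e+00, -2.88124232e-01]), 'qvel': array([ 0.00066176, -0.00154667,  0.00330281,  0.00150312, -0.00043007,
        0.00094656]), 'joint_efforts': array([-3.73362191e-04, -5.83278716e+01,  2.93290669e+01,  7.00126112e+00,
        8.76617327e-03, -1.10492147e-04]), 'ee_pos': array([0.20377314, 0.64314623, 0.23684439]), 'eef_rot': array([ 3.10343047e+00, -4.80016864e-01, -1.18481632e-04]), 'contact_force': array([ 0.03807037,  0.18230275, -1.40819951]), 'wrist_torque': array([ 0.02725611, -0.0021808 ,  0.00103508]), 'grip_force': 0.0, 'grip_width': 0.08781864337397988}
```

View pics/ab0.png

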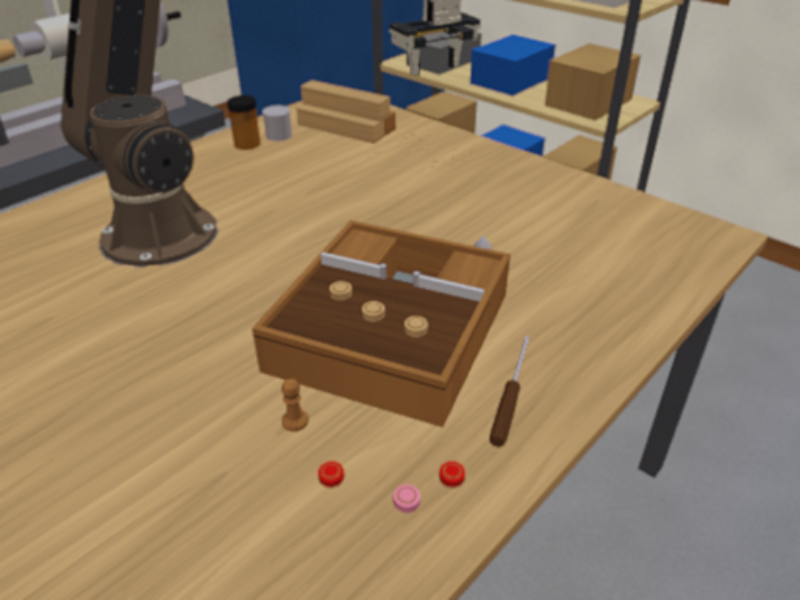

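View pics/side0.png

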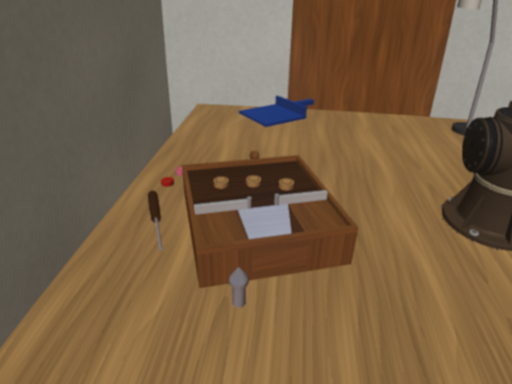

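The scene view (800 px scale) shows three pale discs on the deck at (341,290), (374,310) and (416,326). Those are the pieces meant. The red and pink discs at (331,474), (452,473) and (406,497) lie on the bench and are decoys. The gate is at about (402,275). In the side view, the discs are at (221,182), (254,181) and (287,184), the posts at (249,202) and (277,199), and the lathe centre at (239,285).

```bash
python3 - <<'E'
from h import *
cs={n:grab(n) for n in ["scene","side"]}
np.set_printoptions(precision=4,suppress=True)
seed={"scene":[(218,185.6),(239,198),(266,208)],"side":[(287,184),(254,181),(221,182)]}
roi={"scene":(190,165,300,225),"side":(190,165,310,215)}
cen={}
for n,c in cs.items():
    hsv=cv2.cvtColor(c[0],cv2.COLOR_BGR2HSV); 
    for u in seed[n]: print(n,u,hsv[int(u[1]),int(u[0])])
    x0,y0,x1,y1=roi[n]
    m=np.zeros(hsv.shape[:2],np.uint8); m[y0:y1,x0:x1]=cv2.inRange(hsv,(8,60,120),(28,190,255))[y0:y1,x0:x1]
    k,l,st,ct=cv2.connectedComponentsWithStats(m)
    cen[n]=[]
    for u in seed[n]:
        i=min([i for i in range(1,k) if st[i][4]>20],key=lambda i:np.hypot(*(ct[i]-u))); cen[n].append(ct[i]); print(ct[i],st[i])
    g=cv2.inRange(hsv,(0,0,90),(180,70,255)); 
    big=cv2.resize(c[0][y0:y1+15,x0:x1],None,fx=6.5,fy=6.5,interpolation=cv2.INTER_CUBIC)
    cv2.imwrite(f"pics/{n}_crop.png",big)
for i in range(3): print(tri(cs["scene"],cen["scene"][i],cs["side"],cen["side"][i]), onplane(cs["scene"],[cen["scene"][i]],.087), onplane(cs["side"],[cen["side"][i]],.087))
a=cv2.imread("pics/scene_crop.png");b=cv2.imread("pics/side_crop.png")
w=720; a=cv2.resize(a,(w,int(a.shape[0]*w/a.shape[1])));b=cv2.resize(b,(w,int(b.shape[0]*w/b.shape[1])))
v=np.vstack([a,b]);print(a.shape,b.shape,v.shape);s=min(800/v.shape[1],600/v.shape[0],1)
cv2.imwrite("pics/gate.png",cv2.resize(np.hstack([np.vstack([a[:300*2]])]),(720,a.shape[0])))
cv2.imwrite("pics/gate_side.png",b)
E
```

```text
scene (218, 185.6) [ 18 109 183]
scene (239, 198) [ 18 109 182]
scene (266, 208) [ 18 109 182]
[217.6571 185.2   ] [211 180  14  12 140]
[238.6564 198.3926] [231 192  16  14 163]
[265.9762 208.0417] [259 202  15  14 168]
side (287, 184) [ 16 139 127]
side (254, 181) [ 15 139 130]
side (221, 182) [ 16 141 132]
[285.6696 183.4821] [280 179  14  11 112]
[252.7182 180.5636] [247 176  13  11 110]
[219.964  181.6937] [214 177  14  11 111]
(array([0.5161, 0.037 , 0.0897]), np.float64(0.0010039491766090103)) [[0.5126 0.0395 0.087 ]] [[0.5165 0.0326 0.087 ]]
(array([0.5935, 0.0336, 0.0897]), np.float64(0.0010322725070770237)) [[0.5904 0.036  0.087 ]] [[0.5944 0.0291 0.087 ]]
(array([0.6681, 0.05  , 0.09  ]), np.float64(0.0016846477546121714)) [[0.6648 0.0527 0.087 ]] [[0.6698 0.0455 0.087 ]]
(491, 720, 3) (389, 720, 3) (880, 720, 3)
```

View pics/gate.png

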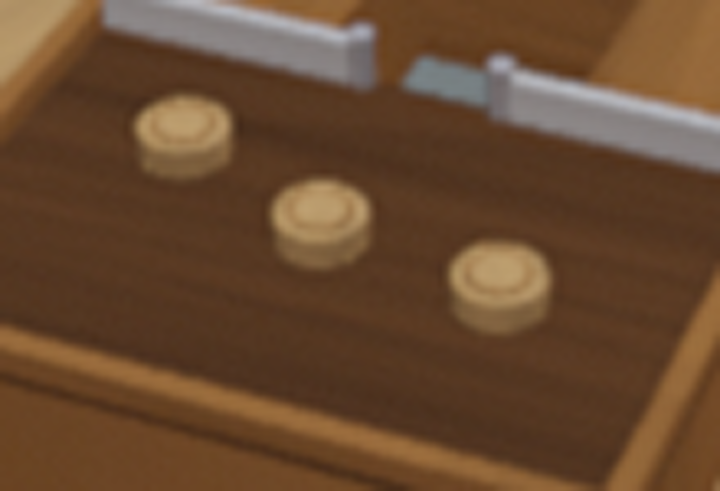

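View pics/gate_side.png

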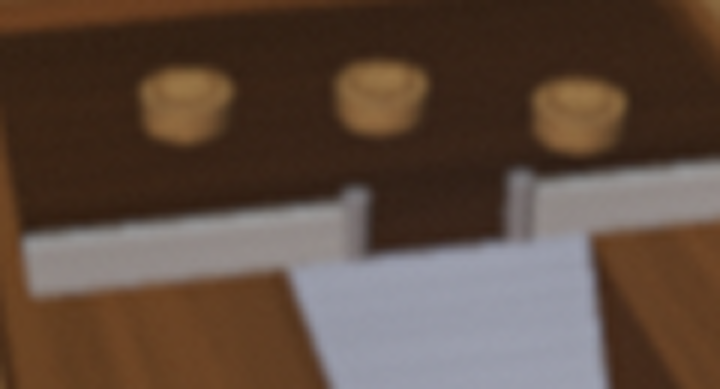

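The crops confirm three pale discs on the dark deck and the two gate posts. Post tops are at (245,170) and (267,175) in the scene view, and (276,194) and (249,197) in the side view.

```bash
python3 - <<'E'
from h import *
np.set_printoptions(precision=4,suppress=True)
a=grab("scene");b=grab("side")
P=[]
for u,v in [((245.3,169.6),(276.5,194)),((266.7,174.5),(249.5,196.7))]:
    r=tri(a,u,b,v);P.append(r[0]);print(r,onplane(a,[u],.104),onplane(b,[v],.104))
d=P[1]-P[0];print("gap",np.linalg.norm(d),"dir y",np.degrees(np.arctan2(-d[1],-d[0])))
C=onplane(a,np.array([(350,222),(510,257),(445,380),(257,330)])/1.5625,.092);print(C)
for i in range(4):
    e=C[(i+1)%4]-C[i];print(np.linalg.norm(e),np.degrees(np.arctan2(e[1],e[0])))
u=np.array([(239,285)]);print("centre approx",onplane(b,u,.04),"finial",onplane(a,np.array([(294,425)])/1.5625,0.0), "gouge",onplane(a,np.array([(497,440),(528,337)])/1.5625,0.01))
E
```

```text
(array([0.5348, 0.1185, 0.1059]), np.float64(0.001994399712708923)) [[0.5342 0.1202 0.104 ]] [[0.5341 0.1141 0.104 ]]
(array([0.5905, 0.1386, 0.1062]), np.float64(0.003183189015974441)) [[0.5904 0.1407 0.104 ]] [[0.5897 0.1333 0.104 ]]
gap 0.0592342693106649 dir y -160.20503050857766
[[ 0.378   0.1953  0.092 ]
 [ 0.6686  0.2976  0.092 ]
 [ 0.7769 -0.0147  0.092 ]
 [ 0.4989 -0.1204  0.092 ]]
0.3080517469471807 19.391204314806753
0.33051191240937416 -70.86386507066435
0.2974052599099447 -159.18155323774258
0.33804331552422323 110.96215277592539
centre approx [[0.5839 0.3285 0.04  ]] finial [[ 0.615  -0.1594  0.    ]] gouge [[0.8567 0.0084 0.01  ]
 [0.7642 0.2259 0.01  ]]
```

The board's yaw is about 110°, and the gate is near (0.5625, 0.1285). The post spacing of 59 mm (60 expected) and the heights of 104–106 mm agree with the text. I'll move over the board with tool −x along board +x and tool y along board y, then refine with the wrist camera.

>>> {"fn": "step_arm", "kwargs": {
  "rows": [
    [[0,55,45,0,0,0,0.09],[0,110,90,0,0,0,0.18],[0,165,136,0,0,0,0.27],[0,220,181,0,0,0,0.37],[0,276,226,0,0,0,0.46],[0,331,272,0,0,0,0.55],[0,386,317,0,0,0,0.64],[0,442,362,0,0,0,0.74],[0,497,408,0,0,0,0.83],[0,552,453,0,0,0,0.915]]
  ]
}}

```text
t: 1.6
ee_pos: [0.5456, 0.1178, 0.238]
eef_rot: [-2.57, 1.805, -0.001]
contact_force: [1.3, 1.1, 0.7]
grip_width: 0.088
grip_force: 0.0
```

>>> {"fn": "step_arm", "kwargs": {
  "rows": [
    [[0,0,0,0,0,0,0],[0,0,0,0,0,0,0],[0,0,0,0,0,0,0],[0,0,0,0,0,0,0]]
  ]
}}

```text
t: 2.1
ee_pos: [0.5443, 0.1208, 0.2378]
eef_rot: [-2.575, 1.799, -0.0]
contact_force: [0.5, 0.1, -0.2]
grip_width: 0.0875
grip_force: 0.0
```

```bash
python3 - <<'E'
from h import *
np.set_printoptions(precision=4,suppress=True)
s=state();print(s["ee_pos"],s["eef_rot"],s["joint_pos"])
c=grab("wrist");cv2.imwrite("pics/w1.png",c[0])
E
```

```text
[0.5443 0.1208 0.2378] [-2.5751  1.7989 -0.0002] [ 0.5695  0.1658 -0.2501 -0.     -1.1545 -0.2183]
```

View pics/w1.png

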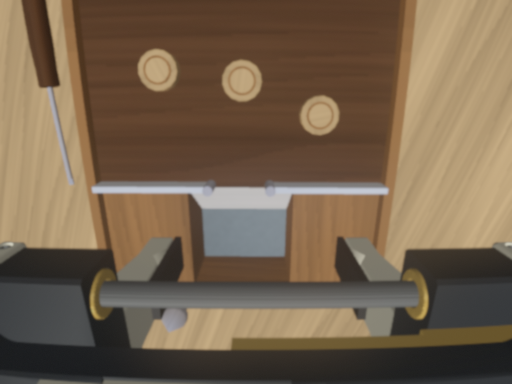

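The wrist view shows discs at (157,70), (242,80) and (319,115), the fence at row ~188, posts at (208,188) and (269,188), and the slot with its chute below.

```bash
cat >> h.py <<'E'
def pieces(c,zmax_row=180):
    hsv=cv2.cvtColor(c[0],cv2.COLOR_BGR2HSV); m=cv2.inRange(hsv,(10,60,135),(26,150,255)); m[zmax_row:]=0
    k,l,st,ct=cv2.connectedComponentsWithStats(cv2.morphologyEx(m,cv2.MORPH_CLOSE,np.ones((5,5))))
    return [(ct[i],st[i]) for i in range(1,k) if 500<st[i][4]<3500 and max(st[i][2:4])<70]
G=np.array([.5625,.1285]);YAW=np.radians(110)
def toboard(P): # gate frame, mm
    d=(np.atleast_2d(P)[:,:2]-G)*1000; return np.c_[d@[np.cos(YAW),np.sin(YAW)],d@[-np.sin(YAW),np.cos(YAW)]]
E
python3 - <<'E'
from h import *
np.set_printoptions(precision=4,suppress=True)
c=grab("wrist"); hsv=cv2.cvtColor(c[0],cv2.COLOR_BGR2HSV)
for ct,st in pieces(c): X=onplane(c,[ct],.090);print(ct,st,X,toboard(X))
m=cv2.inRange(hsv,(0,0,120),(180,50,255)); m[:170]=0;m[197:]=0;m[:,:90]=0;m[:,390:]=0
col=[]
for x in list(range(105,200,3))+list(range(282,382,3)):
    y=np.nonzero(m[:,x])[0]
    if len(y): col.append((x,y.min(),y.max()))
col=np.array(col,float)
for j in (1,2):
    X=onplane(c,col[:,[0,j]],.1 ); f=np.polyfit(X[:,0],X[:,1],1);print("fence edge",j,np.degrees(np.arctan(f[0])),toboard(X)[:,0].mean(),toboard(X)[[0,-1]])
print(toboard(onplane(c,[(208,186),(269,186)],.104)), onplane(c,[(208,186),(269,186)],.104))
print(hsv[186:192:1,[208,269,150]].tolist())
# rims inner edges
for r in (30,90,150): print(r,[ (x,hsv[r,x].tolist()) for x in (66,70,76,80,84,90,386,390,396,400,404,410,414)])
cv2.imwrite("pics/w1c.png",cv2.resize(c[0][165:215,180:300],None,fx=6,fy=6,interpolation=cv2.INTER_CUBIC))
E
```

```text
[157.0868  69.8021] [ 138   49   39   43 1314] [[0.6687 0.049  0.09  ]] [[-111.0558  -72.6095]]
[241.4879  80.3771] [ 222   60   40   42 1326] [[0.5937 0.0321 0.09  ]] [[-101.213     3.6769]]
[319.2307 115.0731] [ 300   96   39   39 1218] [[0.5155 0.0361 0.09  ]] [[-70.741   75.7963]]
fence edge 1 20.03057050650297 -7.697001213973724 [[  -7.7204 -130.5548]
 [  -6.924   138.087 ]]
fence edge 2 19.745886557441217 3.1769374703064144 [[   2.4937 -132.1155]
 [   4.276   139.4736]]
[[ -5.7497 -28.7536]
 [ -5.7953  29.1368]] [[0.5915 0.1329 0.104 ]
 [0.5371 0.1131 0.104 ]]
[[[124, 14, 146], [125, 11, 137], [115, 10, 157]], [[120, 17, 170], [117, 17, 164], [111, 18, 188]], [[118, 18, 181], [118, 19, 179], [112, 19, 206]], [[118, 18, 184], [116, 19, 184], [111, 19, 212]], [[116, 19, 185], [118, 18, 184], [111, 19, 212]], [[116, 19, 185], [115, 18, 184], [111, 16, 207]]]
30 [(66, [15, 132, 151]), (70, [15, 132, 151]), (76, [13, 151, 83]), (80, [14, 147, 80]), (84, [12, 132, 89]), (90, [12, 135, 89]), (386, [13, 132, 95]), (390, [12, 130, 96]), (396, [13, 134, 97]), (400, [14, 145, 109]), (404, [15, 131, 148]), (410, [15, 130, 151]), (414, [17, 100, 171])]
90 [(66, [18, 88, 183]), (70, [18, 89, 180]), (76, [15, 132, 157]), (80, [15, 133, 153]), (84, [13, 147, 80]), (90, [13, 133, 96]), (386, [13, 129, 93]), (390, [13, 128, 96]), (396, [15, 138, 129]), (400, [15, 130, 157]), (404, [15, 129, 158]), (410, [18, 85, 194]), (414, [18, 84, 197])]
150 [(66, [17, 67, 145]), (70, [18, 88, 179]), (76, [18, 86, 186]), (80, [17, 101, 174]), (84, [15, 130, 157]), (90, [15, 135, 128]), (386, [14, 137, 106]), (390, [15, 131, 146]), (396, [16, 127, 156]), (400, [18, 96, 180]), (404, [18, 87, 185]), (410, [18, 89, 174]), (414, [18, 89, 180])]
```

View pics/w1c.png

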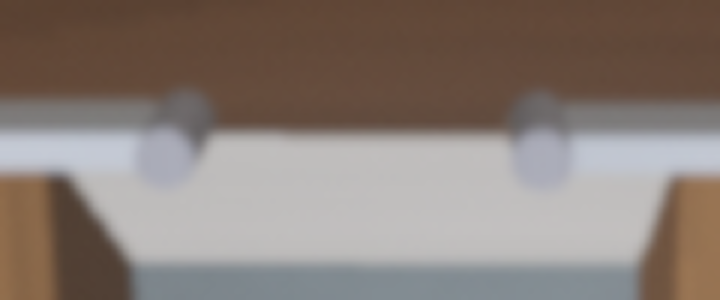

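The post tops refine the gate position to within 1–2 mm of my estimate, and the fence yaw of 19.9° confirms 110°. I'll start with the middle piece at (-101, 3.5) mm in the gate frame: narrow the fingers to a two-point cradle and come down behind it.

>>> {"fn": "step_arm", "kwargs": {
  "rows": [
    [[0.86,46,-5,0,0,0,0],[0.86,92,-10,0,0,0,0],[0.86,139,-16,0,0,0,0],[0.86,139,-16,0,0,0,0],[0.86,139,-16,40,0,0,0],[0.86,139,-16,80,0,0,0],[0.86,139,-16,115,0,0,0],[0.86,139,-16,140,0,0,0],[0.86,139,-16,140,0,0,0]]
  ]
}}

```text
t: 3.32
ee_pos: [0.6057, -0.0049, 0.0958]
eef_rot: [2.572, -1.799, -0.004]
contact_force: [-0.0, -0.5, 0.9]
grip_width: 0.013
grip_force: 0.0
```

```bash
cat > look.py <<'E'
from h import *
import sys
np.set_printoptions(precision=4,suppress=True)
s=state();print(s["t"],"TCP gate mm",toboard(s["ee_pos"]),"z",s["ee_pos"][2],"w",s["grip_width"],"F",s["contact_force"])
c=grab("wrist");cv2.imwrite(f"pics/{sys.argv[1]}.png",c[0])
a=grab("scene");cv2.imwrite(f"pics/{sys.argv[1]}s.png",cv2.resize(a[0][120:280,130:350],None,fx=3.6,fy=3.6,interpolation=cv2.INTER_CUBIC))
hsv=cv2.cvtColor(a[0],cv2.COLOR_BGR2HSV); m=cv2.inRange(hsv,(12,60,120),(26,150,255)); m[:165]=0;m[225:]=0;m[:,:180]=0;m[:,305:]=0
k,l,st,ct=cv2.connectedComponentsWithStats(m)
for i in range(1,k):
    if 70<st[i][4]<300: print("scene",ct[i],st[i][2:],toboard(onplane(a,[ct[i]],.0875))+[-0.5,-3.5])
E
python3 look.py d1
```

```text
3.325 TCP gate mm [[-140.1354    5.0175]] z 0.09579127660508249 w 0.012969729458804308 F [-0.0272 -0.5363  0.8681]
scene [183.2909 175.7333] [ 11  25 165] [[-63.6438 176.0413]]
scene [266.0941 208.3   ] [ 15  14 170] [[-108.0382  -74.5068]]
```

View pics/d1.png

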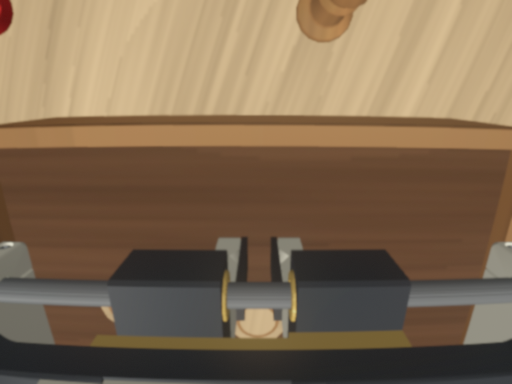

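The fingers are down behind the disc, which shows centred between them at (259,325). I'll push it most of the way, then check.

>>> {"fn": "step_arm", "kwargs": {
  "rows": [
    [[0.86,-10,-1,0,0,0,0],[0.86,-20,-1.5,0,0,0,0],[0.86,-30,-2,0,0,0,0],[0.86,-40,-2.5,0,0,0,0],[0.86,-50,-3,0,0,0,0],[0.86,-60,-3.5,0,0,0,0],[0.86,-70,-4,0,0,0,0],[0.86,-80,-4.5,0,0,0,0],[0.86,-80,-4.5,0,0,0,0]]
  ]
}}

```text
t: 4.55
ee_pos: [0.584, 0.0719, 0.0976]
eef_rot: [-2.574, 1.801, 0.0]
contact_force: [-0.5, 0.4, -0.7]
grip_width: 0.0125
grip_force: 0.0
```

```bash
python3 look.py d2; python3 - <<'E'
from h import *
b=grab("side"); hsv=cv2.cvtColor(b[0],cv2.COLOR_BGR2HSV)
a=cv2.imread("pics/d2s.png")
cr=cv2.resize(b[0][160:225,200:310],(792,468),interpolation=cv2.INTER_CUBIC)
cv2.imwrite("pics/d2b.png",np.vstack([cv2.resize(a,(412,300)),cv2.resize(cr,(412,244))]))
E
```

```text
4.55 TCP gate mm [[-60.5662  -0.8235]] z 0.09756472233898335 w 0.012511502801140977 F [-0.4575  0.3849 -0.6514]
scene [217.5503 185.3356] [ 15  12 149] [[-68.2805  73.4444]]
scene [265.9314 208.1543] [ 15  14 175] [[-107.6731  -73.9515]]
```

View pics/d2b.png

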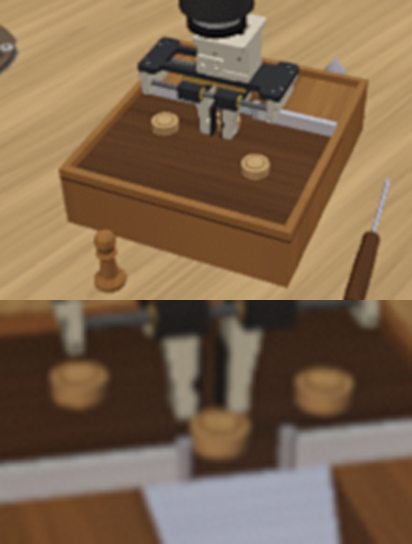

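The disc is cradled in front of the fingers just before the gate (lower half, side view, at (220,433)). I'll check its lateral position numerically.

```bash
cat >> look.py <<'E'
b=grab("side"); hsv=cv2.cvtColor(b[0],cv2.COLOR_BGR2HSV); m=cv2.inRange(hsv,(10,110,112),(24,190,255)); m[:165]=0;m[206:]=0;m[:,:195]=0;m[:,310:]=0
k,l,st,ct=cv2.connectedComponentsWithStats(m)
for i in range(1,k):
    if 60<st[i][4]<400: X=onplane(b,[ct[i]],.0875);print("side",ct[i],st[i],toboard(X))
print("side gate",toboard(onplane(b,[(276.5,194),(249.5,196.7)],.104)))
E
python3 look.py d3
```

```text
4.7 TCP gate mm [[-61.3541  -0.7118]] z 0.09751689433550503 w 0.01243860661722044 F [ 0.2467 -0.0628 -0.5084]
scene [217.6014 185.3446] [ 14  12 148] [[-68.2668  73.3064]]
scene [265.9314 208.1543] [ 15  14 175] [[-107.6731  -73.9515]]
side [220.1603 181.9084] [214 177  14  12 131] [[-112.6338  -72.2812]]
side [285.7206 183.5956] [279 178  15  12 136] [[-72.9149  75.6557]]
side [257.9216 194.9935] [251 189  15  13 153] [[-35.3385  -0.8344]]
side gate [[ -3.7906  31.6315]
 [ -4.8257 -27.178 ]]
```

>>> {"fn": "step_arm", "kwargs": {
  "rows": [
    [[0.86,-10,0.5,0,0,0,0],[0.86,-20,1,0,0,0,0],[0.86,-32,1,0,0,0,0],[0.86,-43,1,0,0,0,0],[0.86,-43,1,0,0,0,0],[0.86,-43,1,0,0,0,0]]
  ]
}}

```text
t: 5.6
ee_pos: [0.5685, 0.1114, 0.0976]
eef_rot: [2.574, -1.801, -0.0]
contact_force: [0.1, -0.6, 0.1]
grip_width: 0.0127
grip_force: 0.0
```

```bash
python3 look.py d4
```

```text
5.6 TCP gate mm [[-18.1463   0.2426]] z 0.09757150704686565 w 0.012651884921358013 F [ 0.1203 -0.64    0.1303]
scene [217.6014 185.3446] [ 14  12 148] [[-68.2668  73.3064]]
scene [265.9655 208.1839] [ 15  14 174] [[-107.7465  -74.0667]]
side [218.2683 182.9634] [214 177  11  12  82] [[-108.4324  -77.4073]]
side [285.7574 183.5588] [279 178  15  12 136] [[-73.0689  75.7957]]
side gate [[ -3.7906  31.6315]
 [ -4.8257 -27.178 ]]
```

The disc has left the deck, so it should be in the slot. I'll lift, open a little and move over the second piece at (-70.7, 75.8), checking the slot on the way.

>>> {"fn": "step_arm", "kwargs": {
  "rows": [
    [[0.86,10,0,-30,0,0,0],[0.86,15,0,-70,0,0,0],[0.6,30,25,-100,0,0,0],[0.36,52,50,-100,0,0,0],[0.36,52,75,-100,0,0,0],[0.36,52,75,-100,0,0,0],[0.36,52,75,-100,0,0,0],[0.36,52,75,-100,0,0,0]]
  ]
}}

```text
t: 6.75
ee_pos: [0.5164, 0.037, 0.1974]
eef_rot: [2.573, -1.802, 0.0]
contact_force: [-0.6, -0.1, 0.4]
grip_width: 0.0559
grip_force: 0.0
```

```bash
python3 look.py d5; python3 - <<'E'
from h import *
c=grab("wrist")
for ct,st in pieces(c,400): X=onplane(c,[ct],.090);print(ct,st,toboard(X))
a=cv2.imread("pics/d5s.png");b=cv2.imread("pics/d5.png")
cv2.imwrite("pics/v5.png",np.hstack([cv2.resize(a,(390,284)),cv2.resize(b,(379,284))]))
E
```

```text
6.75 TCP gate mm [[-70.2161  74.625 ]] z 0.19742881909969176 w 0.05592934974036661 F [-0.5908 -0.1291  0.3761]
scene [217.5503 185.3356] [ 15  12 149] [[-68.2805  73.4444]]
scene [265.9422 208.1503] [ 15  14 173] [[-107.6496  -73.97  ]]
side [220.1032 181.8492] [214 177  14  12 126] [[-112.9499  -72.3647]]
side [285.7132 183.6279] [279 179  15  11 129] [[-72.7675  75.5898]]
side gate [[ -3.7906  31.6315]
 [ -4.8257 -27.178 ]]
[ 84.57757405 154.87023977] [  64  134   42   43 1418] [[-110.30590301  -73.63601261]]
[259.3702346  199.60703812] [ 238  180   43   40 1364] [[-70.06119968  75.1838602 ]]
```

View pics/v5.png

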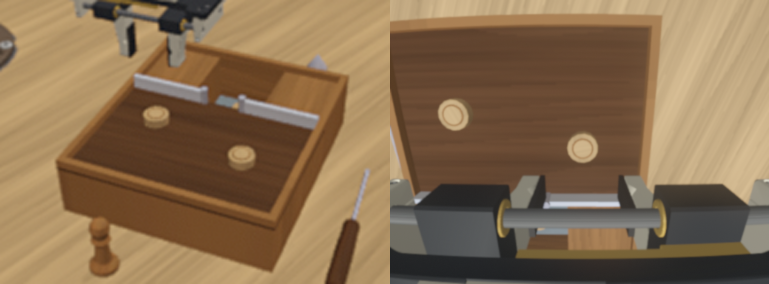

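Only two discs remain on the deck, at (453,115) and (582,147) in the right half, and the fingers straddle the second. I'll go down and slide it sideways with the inner pad.

>>> {"fn": "step_arm", "kwargs": {
  "rows": [
    [[0.36,0,0,40,0,0,0],[0.36,0,0,75,0,0,0],[0.36,0,0,101,0,0,0],[0.36,0,0,101,0,0,0],[0.36,0,-10,101,0,0,0],[0.36,0,-20,101,0,0,0],[0.36,0,-30,101,0,0,0],[0.36,0,-40,101,0,0,0],[0.36,0,-50,101,0,0,0]]
  ]
}}

```text
t: 8.07
ee_pos: [0.5635, 0.054, 0.0967]
eef_rot: [-2.573, 1.802, -0.0]
contact_force: [-0.8, -0.1, -0.6]
grip_width: 0.0556
grip_force: 0.1
```

>>> {"fn": "step_arm", "kwargs": {
  "rows": [
    [[0.36,0,-10,0,0,0,0],[0.36,0,-20,0,0,0,0],[0.36,0,-28,0,0,0,0],[0.36,0,-34,0,0,0,0],[0.36,0,-34,0,0,0,0],[0.36,0,-30,-10,0,0,0],[0.36,0,-30,-50,0,0,0],[0.6,35,-24,-90,0,0,0],[0.86,70,-24,-90,0,0,0],[0.86,70,-24,-90,0,0,0]]
  ]
}}

```text
t: 9.32
ee_pos: [0.6094, -0.0056, 0.1879]
eef_rot: [-2.57, 1.804, -0.002]
contact_force: [-0.5, 1.3, -0.4]
grip_width: 0.0317
grip_force: 0.0
```

```bash
cat > wl.py <<'E'
from h import *
np.set_printoptions(precision=1,suppress=True)
s=state();print(s["t"],toboard(s["ee_pos"]),s["ee_pos"][2]*1000,s["grip_width"],s["contact_force"])
c=grab("wrist")
for ct,st in pieces(c,400): X=onplane(c,[ct],.090);print("wrist",ct,st,toboard(X))
E
python3 wl.py; python3 look.py d6
```

```text
9.325 [[-142.     1.8]] 187.94323945412174 0.03174132746068737 [-0.5  1.3 -0.4]
wrist [174.7 235.5] [ 154  219   42   31 1074] [[-112.   -72.7]]
wrist [257.5 272.4] [237 261  41  21 696] [[-75.   -0.1]]
wrist [ 65.5 324.7] [  43  305   46   41 1411] [[ -11.1 -196. ]]
wrist [453.2 323.1] [ 434  305   41   40 1257] [[-12.  198.5]]
9.375 TCP gate mm [[-141.1046    1.9172]] z 0.187358423424177 w 0.027467692574679497 F [-0.9243  0.4375 -0.6296]
scene [244.9313 191.9062] [ 15  13 160] [[-67.614   -2.3249]]
scene [265.9314 208.1543] [ 15  14 175] [[-107.6731  -73.9515]]
side [220.1417 181.8661] [214 177  14  12 127] [[-112.8487  -72.2901]]
side [254.1397 186.8897] [248 182  15  12 136] [[-72.8125  -0.2571]]
side gate [[ -3.7906  31.6315]
 [ -4.8257 -27.178 ]]
```

The piece sits at (-70.5, -0.2), on the gate line. I'll come down behind it and push it through.

>>> {"fn": "step_arm", "kwargs": {
  "rows": [
    [[0.86,-10,-2,20,0,0,0],[0.86,-26,-2,55,0,0,0],[0.86,-26,-2,80,0,0,0],[0.86,-26,-2,90,0,0,0],[0.86,-26,-2,90,0,0,0],[0.86,-36,-2,90,0,0,0],[0.86,-46,-2,90,0,0,0],[0.86,-56,-2,90,0,0,0],[0.86,-66,-2,90,0,0,0],[0.86,-66,-2,90,0,0,0]]
  ]
}}

```text
t: 10.78
ee_pos: [0.5884, 0.0598, 0.0967]
eef_rot: [-2.574, 1.8, -0.0]
contact_force: [-0.5, -0.6, 0.0]
grip_width: 0.0123
grip_force: 0.0
```

```bash
python3 look.py d7
```

```text
10.775 TCP gate mm [[-73.3905  -0.8402]] z 0.09674221902960696 w 0.01230038218798428 F [-0.5171 -0.6343  0.0483]
scene [265.9314 208.1543] [ 15  14 175] [[-107.6731  -73.9515]]
side [220.2121 181.8788] [214 177  14  12 132] [[-112.7529  -72.1394]]
side [256.4236 192.0625] [250 187  15  12 144] [[-48.6295  -0.9151]]
side gate [[ -3.7906  31.6315]
 [ -4.8257 -27.178 ]]
```

>>> {"fn": "step_arm", "kwargs": {
  "rows": [
    [[0.86,-10,0.5,0,0,0,0],[0.86,-20,1,0,0,0,0],[0.86,-31,1,0,0,0,0],[0.86,-43,1,0,0,0,0],[0.86,-55,1,0,0,0,0],[0.86,-55,1,0,0,0,0],[0.86,-55,1,0,0,0,0]]
  ]
}}

```text
t: 11.8
ee_pos: [0.5689, 0.1104, 0.0966]
eef_rot: [2.574, -1.802, -0.0]
contact_force: [0.2, -0.2, -0.1]
grip_width: 0.0121
grip_force: 0.0
```

```bash
python3 look.py d8
```

```text
11.8 TCP gate mm [[-19.1975   0.2287]] z 0.09657323961480453 w 0.012077480040085367 F [ 0.1531 -0.2418 -0.0708]
scene [265.9314 208.1543] [ 15  14 175] [[-107.6731  -73.9515]]
side [218.2    182.8875] [214 177  11  12  80] [[-108.8319  -77.5045]]
side gate [[ -3.7906  31.6315]
 [ -4.8257 -27.178 ]]
```

The second piece has dropped too. Now the third, at (-111, -72.7).

>>> {"fn": "step_arm", "kwargs": {
  "rows": [
    [[0.86,10,0,-40,0,0,0],[0.7,25,-10,-80,0,0,0],[0.36,50,-40,-100,0,0,0],[0.36,92,-73,-100,0,0,0],[0.36,92,-73,-100,0,0,0],[0.36,92,-73,-100,0,0,0],[0.36,92,-73,-100,0,0,0],[0.36,92,-73,-100,0,0,0]]
  ]
}}

```text
t: 12.95
ee_pos: [0.6685, 0.0493, 0.197]
eef_rot: [-2.574, 1.801, -0.0]
contact_force: [0.2, 0.0, -0.4]
grip_width: 0.056
grip_force: 0.0
```

```bash
python3 wl.py
```

```text
12.95 [[-110.6  -72.5]] 196.98106572711018 0.05599079893961413 [ 0.2  0.  -0.4]
wrist [260.2 200.5] [ 239  180   43   42 1374] [[-109.7  -71.6]]
```

>>> {"fn": "step_arm", "kwargs": {
  "rows": [
    [[0.36,0,0,40,0,0,0],[0.36,0,0,75,0,0,0],[0.36,0,0,100,0,0,0],[0.36,0,0,100,0,0,0],[0.36,0,10,100,0,0,0],[0.36,0,20,100,0,0,0],[0.36,0,30,100,0,0,0],[0.36,0,40,100,0,0,0],[0.36,0,50,100,0,0,0]]
  ]
}}

```text
t: 14.12
ee_pos: [0.6213, 0.0314, 0.0969]
eef_rot: [-2.573, 1.802, -0.001]
contact_force: [0.6, 0.1, -0.1]
grip_width: 0.0561
grip_force: 0.1
```

>>> {"fn": "step_arm", "kwargs": {
  "rows": [
    [[0.36,0,10,0,0,0,0],[0.36,0,20,0,0,0,0],[0.36,0,28,0,0,0,0],[0.36,0,32,0,0,0,0],[0.36,0,32,0,0,0,0],[0.36,0,28,-10,0,0,0],[0.36,0,28,-50,0,0,0],[0.6,18,24,-80,0,0,0],[0.86,36,22,-80,0,0,0],[0.86,36,22,-80,0,0,0]]
  ]
}}

```text
t: 15.38
ee_pos: [0.614, -0.0105, 0.1765]
eef_rot: [-2.572, 1.804, 0.0]
contact_force: [-1.0, -1.0, -1.0]
grip_width: 0.0318
grip_force: 0.0
```

```bash
python3 wl.py; python3 look.py d9
```

```text
15.375 [[-148.2   -0.9]] 176.4665465696965 0.03184135507142492 [-1. -1. -1.]
wrist [260.  250.9] [ 239  231   43   40 1357] [[-109.1   -0.2]]
wrist [ 65.5 324.7] [  43  305   46   41 1412] [[ -27.4 -188.9]]
wrist [453.2 323.1] [ 434  305   41   40 1256] [[-28.1 187.3]]
15.425 TCP gate mm [[-147.6945   -0.4551]] z 0.17592476467179533 w 0.027637329249346816 F [-1.1022  0.2989 -0.0862]
scene [238.4615 201.142 ] [ 16  14 169] [[-107.5979   -2.3442]]
side [250.224 178.792] [244 174  14  11 125] [[-113.3115    0.0479]]
side gate [[ -3.7906  31.6315]
 [ -4.8257 -27.178 ]]
```

>>> {"fn": "step_arm", "kwargs": {
  "rows": [
    [[0.86,0,0,30,0,0,0],[0.86,0,0,60,0,0,0],[0.86,0,0,79,0,0,0],[0.86,0,0,79,0,0,0],[0.86,-12,0,79,0,0,0],[0.86,-24,0,79,0,0,0],[0.86,-36,0,79,0,0,0],[0.86,-48,0,79,0,0,0],[0.86,-60,0,79,0,0,0],[0.86,-60,0,79,0,0,0]]
  ]
}}

```text
t: 16.82
ee_pos: [0.5928, 0.0477, 0.0977]
eef_rot: [-2.574, 1.8, -0.0]
contact_force: [0.4, -0.8, 0.2]
grip_width: 0.0121
grip_force: 0.0
```

```bash
python3 look.py d10
```

```text
16.825 TCP gate mm [[-86.3021  -0.8486]] z 0.09769676110605725 w 0.012122686107388835 F [ 0.3839 -0.7546  0.1956]
side [254.9862 189.3034] [248 184  15  12 145] [[-61.4858  -1.0535]]
side gate [[ -3.7906  31.6315]
 [ -4.8257 -27.178 ]]
```

Disc at about (-59, -1), cradled. Final push of 67 mm to TCP −19.

>>> {"fn": "step_arm", "kwargs": {
  "rows": [
    [[0.86,-11,0.5,0,0,0,0],[0.86,-22,1,0,0,0,0],[0.86,-33,1,0,0,0,0],[0.86,-44,1,0,0,0,0],[0.86,-56,1,0,0,0,0],[0.86,-67.5,1,0,0,0,0],[0.86,-67.5,1,0,0,0,0],[0.86,-67.5,1,0,0,0,0]]
  ]
}}

```text
t: 17.98
ee_pos: [0.569, 0.1098, 0.0976]
eef_rot: [2.574, -1.802, -0.0]
contact_force: [1.2, 0.3, 0.6]
grip_width: 0.0122
grip_force: 0.0
```

>>> {"fn": "step_arm", "kwargs": {
  "rows": [
    [[0.86,10,0,-40,0,0,0],[0.86,15,0,-80,0,0,0],[0.86,40,0,-120,0,0,0],[0.86,40,0,-160,0,0,0],[0.86,10,0,-160,0,0,0],[0,-40,0,-160,0,0,0],[0,-40,0,-160,0,0,0],[0,-40,0,-160,0,0,0],[0,-40,0,-160,0,0,0]]
  ]
}}

```text
t: 19.1
ee_pos: [0.5556, 0.1466, 0.2574]
eef_rot: [2.572, -1.803, -0.0]
contact_force: [0.4, 0.7, 0.1]
grip_width: 0.0467
grip_force: 0.0
```

```bash
python3 look.py d11; python3 - <<'E'
from h import *
c=grab("wrist");a=cv2.imread("pics/d11s.png");b=grab("side")[0]
cv2.imwrite("pics/v11.png",np.vstack([np.hstack([cv2.resize(a,(396,288)),cv2.resize(c[0],(384,288))]),np.hstack([cv2.resize(b[150:290,160:360],(411,288)),np.zeros((288,369,3),np.uint8)])]))
E
```

```text
19.1 TCP gate mm [[19.32    0.3037]] z 0.25744326832855 w 0.046711191602875665 F [0.3944 0.6682 0.116 ]
side gate [[ -3.7906  31.6315]
 [ -4.8257 -27.178 ]]
```

View pics/v11.png

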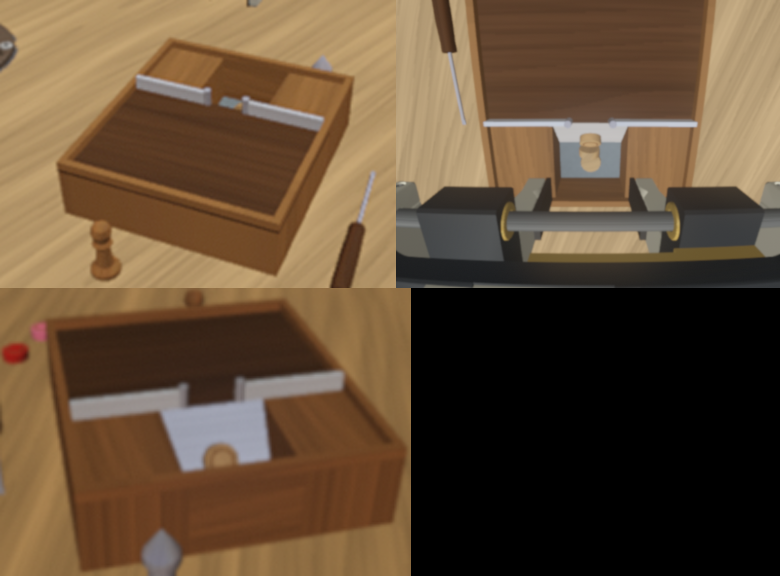

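The deck is empty, and the discs are stacked in the slot at the chute (wrist view around (590,150), side view (220,458)). The bystanders have not moved. I'll check the height of the top disc before handing in.

```bash
python3 - <<'E'
from h import *
np.set_printoptions(precision=4,suppress=True)
def run():
    c=grab("wrist");b=grab("side")
    h=cv2.cvtColor(c[0],cv2.COLOR_BGR2HSV);m=cv2.inRange(h,(10,60,120),(26,160,255));m[:172]=0;m[235:]=0;m[:,:215]=0;m[:,:][:,300:]=0
    hb=cv2.cvtColor(b[0],cv2.COLOR_BGR2HSV);mb=cv2.inRange(hb,(10,90,90),(26,200,255));mb[:218]=0;mb[242:]=0;mb[:,:252]=0;mb[:,282:]=0
    out=[]
    for mm in (m,mb):
        k,l,st,ct=cv2.connectedComponentsWithStats(mm); print([(ct[i].round(1),st[i].tolist()) for i in range(1,k) if st[i][4]>30])
    return c,b
c,b=run()
X,e=tri(c,(258.7,190.7),b,(267,232.7)); print(X,e,toboard(X)+[[47,0]])
X,e=tri(c,(258.7,186.7),b,(267,229)); print(X,e,toboard(X)+[[47,0]])
for r in range(176,236,3): print(r,c[0][r,259].tolist(),end=' ')
E
```

```text
[(array([258.5, 201.6]), [244, 178, 29, 51, 1220])]
[(array([267.7, 235.4]), [252, 226, 30, 16, 282])]
[0.5475 0.1702 0.0417] 0.0005065789573720984 [[91.3492 -0.1723]]
[0.5489 0.164  0.0466] 0.0010566619218663092 [[85.025   0.5857]]
176 [172, 179, 187] 179 [111, 151, 180] 182 [113, 153, 183] 185 [113, 154, 184] 188 [111, 151, 180] 191 [112, 153, 185] 194 [112, 153, 184] 197 [86, 116, 140] 200 [83, 111, 134] 203 [95, 126, 150] 206 [120, 154, 178] 209 [120, 155, 179] 212 [122, 157, 181] 215 [120, 156, 179] 218 [125, 161, 185] 221 [125, 162, 186] 224 [124, 160, 184] 227 [128, 161, 183] 230 [140, 139, 134] 233 [141, 135, 127]
```

The top disc is at about z = 45 mm and board x = 88 mm, well within the limits, and the arm is clear.

```bash
python3 -c "
from plant import *
print(sign_off())"
```

```text
the job is handed in; nothing more can be done
None
```

I pushed the three pieces through the gate one after another, and after the last push the deck was empty with discs stacked in the slot; the finial, lathe centre and gouge looked untouched, and the job is handed in (no verdict came back).

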